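Click the deep socket onto the nutrunner's square drive

ROBOT

A 6-joint arm with a two-finger parallel gripper is mounted at the origin on the work surface. World frame = base frame: x ahead of the robot, y to its left, z up, the work surface at z = 0. Lengths are in mm, angles in rad, forces in N, time in s.
With the tool pointing down it reaches from about 275 to 1000 mm from the base axis. Payload 8.4 kg.
Tool frame: the origin (TCP) lies midway between the tips of the shut fingers; the grasp point (between the pads) lies 19 mm behind it; y points along the fingers, x is the direction in which the jaws open and shut, and the axes are right-handed (so a half turn about y gives the same grasp; the last joint's range is limited). The gripper opens to 85 mm and grips with 20 to 120 N. Pads are 22 mm wide; open, the fingers measure 114 mm over their backs; the gripper's body (76 mm by 85 mm) begins 54 mm behind the grasp point. The pads swing forward as they close: fully open they stand 13 mm farther back than shut.
Start: joints at [-1.219, 0.353, 1.633, -0, 1.155, -0.002], TCP at [216.539, -586.292, 231.281] pointing down, gripper open.
Joint ranges: [-2.63, 2.63], [-0.92, 2.1], [0.06, 2.66], [-1.3, 4.44], [0, 2.69], [-3.02, 3.02]. Speed limits (rad/s): [2.22, 2.22, 2.79, 3.14, 3.14, 3.14].

INTERFACE

Orientations are given as a 3x3 rotation matrix whose columns are the frame's x, y, z axes.
In Python, from plant import ctrl gives the robot as it stands.
- The arm moves only by the tool carry_out, never from a script. Its argument "commands" is a list that holds one entry, the list of rows, each a list of 5 numbers: the shift along the world's x, y, z in m, then the turn about the world's z in degrees, then the closure, from 0 (fully open) to 1 (shut). A call has 1 to 8 rows; each row is the pose to reach, as a shift and turn from the pose commanded when the call began; what a row does not reach only later rows make up. A row lasts 1/10 s, in which the tool goes at most 50 mm and 8.59 degrees, less where a joint would pass 70% of its speed; a pose out of reach is approached as far as the arm can. A call with a gripper value outside its range is refused whole. The fingers move at their own pace and stop on an object; "newtons" is the grip in N (left out, the last holds). Time passes only in rows, so rows that repeat a pose let the fingers close. It gives the time, the measured TCP pose, the force and the opening at its end, in the units of the state.
- ctrl.observe(): the state, without advancing time (a new reading comes with each control period).
- ctrl.get_image(name): name is "scene" or "side" or "wrist"; returns a dict with "frame" (384x512x3 uint8, red, green, blue), "range_z" (384x512 float32, mm along the optical axis (not along the pixel's ray), 0 where there is no reading), "camera_matrix" (3x3 intrinsics, pixels), "R" (3x3) and "t" (3): a world point X has camera coordinates R X + t. Camera axes: x right, y down, z forward; pixel columns grow to the right and rows downward; lengths in mm; the calibration is good to about 2 mm. A picture is of the moment at which its call begins.
- ctrl.finish_job(): hands the job in, once; it reports no verdict.
The state is a dict: "t": time; "joint_positions": joint angles; "qvel": joint speeds; "effort": joint torques, N m; "tcp_pos": TCP position; "ee_rot": TCP orientation; "wrist_force": force on the tool from outside, world axes, zero at the start; "wrist_torque": the same for the moment, N m; "finger_gap": finger opening in mm.
Only numpy, scipy, OpenCV 4.12 (cv2) and the standard library are available. Lean on these libraries where they do the work, as an engineer would, in place of code of your own. Each camera call takes 0.05 s, during which the arm holds its last target.

TASK

Take the deep socket (the tall, wide one of the three on the rubber mat) and push it, square hole down, onto the nutrunner's upturned square drive until its spring balls click and the socket is fully home; the drive may stand at any angle, so turn the socket under light pressure until it drops over the square, and never press so hard that the sprung spindle sinks by more than 12 mm (24 N). Then, still holding it, pull up lightly so that the sprung spindle rises by 2 or 3 mm, to prove that the balls hold. Let go with the socket still fully home, and leave everything else where it is.

Things in the scene. Friction and masses are not known exactly. Their poses are not given: they have to be found in the camera images.
- socket_mid (a point): Centre (half-way up) of the deep socket: a plain steel cylinder 26 mm across, 50 mm tall, about 0.11 kg, standing loose on a rubber mat whose top is 4 mm above the table. Its z axis points up, out of the hexagonal end. Of the three sockets it is the one both tall and wide; a neighbour stands about 80 mm away, centre to centre, in the same row.
- socket_foot (a point): Centre of the deep socket's underside, 25 mm below socket_mid, at the mouth of its square hole: 14 mm wide, 16 mm deep, mouth bevelled by 2 mm, sides along this point's x and y. A dimple in each side, 4 mm up, takes a spring ball. Off its angle the socket stops with the drive only 1 to 3 mm in; turned under a light press (4 to 8 N) it drops on by about 4 mm, to the balls.
- drive_tip (a point): Centre of the top of the nutrunner's square drive, 115 mm above the table at rest: a vertical steel post 13 mm wide, 17 mm high, top bevelled by 1 mm, on a round spindle 22 mm across. The point moves up and down with the spindle but does NOT turn with the square, which stands at an unknown angle (repeats every 90 degrees) and turns stiffly (0.3 N m). Home: socket_mid 9 mm above drive_tip.
- nutrunner: Nutrunner clamped on its back, drive up; origin on the table under the drive's axis, its body lying 0.3 m away along its x. Head 40 mm wide, nose top 80 mm above the table. The drive's two spring balls, on opposite sides 8 mm below its top, ride over the socket's mouth and click at about 7 to 15 N of push, which then falls away; the seated socket comes off only at over 10 N of pull.
- spindle (a joint): Up and down travel of the sprung spindle, m: 0 at rest, negative when pressed down (stop at -0.017), positive when pulled up (stop at +0.005). Spring 2 N per mm both ways, so pressing with 20 N sinks it 10 mm.
- short_mid (a point): Centre of the short socket, 26 mm across, 30 mm tall, a bystander on the mat.
- slim_mid (a point): Centre of the slim socket, 18 mm across, 50 mm tall, a bystander on the mat.
- screwdriver: Screwdriver 190 mm long lying on the table, a bystander; its origin is under the middle of it.
- fan: Black 92 mm case fan lying flat, 25 mm thick, a bystander; origin at the centre of its underside.
- heatsink: Aluminium heat sink 60 x 60 x 40 mm, a bystander; origin at the centre of its underside.
- screw_tray: Grey open tray 100 x 140 x 30 mm, a bystander; origin at the centre of its underside.
Mind the look-alikes: they are no part of the job. Leave any orange or yellow look-alike of the part that bears socket_mid alone.

How it is judged (in metres and radians):
On the way, in this order (a step that is already met when the one before it is completed fails the run):
1. the socket is pushed fully home on the drive, past the click (z of socket_mid in the frame of drive_tip below 0.0115 m and horizontal distance between socket_mid and drive_tip below 0.004 m and angle between socket_mid's own z axis and vertical below 0.1 rad), for 0.1 s.
2. the socket, fully home, is pulled up so that the spindle rises by 1.5 mm or more (value of joint spindle above 0.0015 m and z of socket_mid in the frame of drive_tip below 0.0115 m), for 0.1 s.
At the end, for the whole second after the job is handed in: The deep socket is fully home on the square drive (its centre no more than 11.5 mm above the drive's top, within 4 mm of its axis, upright within 0.1 rad), let go, with the spindle back at rest height (between -2 and +1 mm) (all of step 1 and value of joint spindle between -0.002 and 0.001 m); the robot touches nothing.
It fails at once if the sprung spindle is pressed down by more than 12 mm (24 N) (value of joint spindle below -0.012 m).
It fails at once if a bystander is moved by more than 30 mm (distance of any of short_mid, slim_mid, screwdriver, fan, heatsink, screw_tray from where it was at the start of the episode above 0.03 m).
It also fails if it takes over 72 s, if anything falls off the work surface, if the arm or the gripper's body presses on something with over 40 N, if the wrist force passes 120 N, or if a joint passes its speed limit or range.

## Working session

There is one attempt and no reset: what is moved stays moved. The work goes in short steps, Python scripts to look and compute and a tool call to move; the robot and the scene stay as the last step left them, time stands still between calls to the robot, and variables do not carry over. Pictures are saved under pics/ and viewed, and the job is handed in when it is done.

Besides the shell and the picture viewer there is one more tool, called as name([rows], argument=value, ...), one row to a line, values as JSON. carry_out: Moves the arm, as the interface text tells. Its arguments: {"type":"object","properties":{"commands":{"type":"array"},"newtons":{"type":"number"}},"required":["commands"]}

```bash
mkdir -p pics; ls; python3 - <<'E'
from plant import ctrl
import cv2
s=ctrl.observe()
print({k:s[k] for k in ('t','tcp_pos','ee_rot','wrist_force','finger_gap')})
for n in ("scene","side","wrist"):
    d=ctrl.get_image(n); cv2.imwrite(f"pics/{n}0.png",d["frame"][:,:,::-1]); print(n,d["camera_matrix"].tolist(),d["R"].tolist(),d["t"].tolist())
E
```

```text
pics
{'t': 0.0, 'tcp_pos': array([ 216.36519187, -585.83497665,  230.56487695]), 'ee_rot': array([[ 3.46468761e-01, -4.88803388e-04,  9.38061383e-01],
       [-9.38060460e-01,  1.31589459e-03,  3.46469106e-01],
       [-1.40374517e-03, -9.99999015e-01, -2.61076203e-06]]), 'wrist_force': array([0.2197955 , 0.60832378, 0.79039155]), 'finger_gap': 85.568415774688}
scene [[360.3891557715998, 0.0, 261.2055613989651], [0.0, 360.3891557715998, 186.42658184759745], [0.0, 0.0, 1.0]] [[0.41340791094709683, 0.9105094316263798, 0.008153164156558604], [0.6857052946967536, -0.3054215357653361, -0.6607010930183042], [-0.5990844247609812, 0.2787297264558446, -0.7506048171965419]] [-113.99590913712595, -361.90752900766324, 1304.124905770575]
side [[388.5350909042181, 0.0, 256.63899294295754], [0.0, 388.5350909042181, 190.51769429554255], [0.0, 0.0, 1.0]] [[0.9909193542641346, -0.13443629536345378, 0.002390780981244209], [-0.06765382864798088, -0.5138795380909797, -0.8551904932824447], [0.11619721517325493, 0.8472630658894269, -0.5183083101452539]] [-570.9687154036358, 72.91813107411025, 969.6312999236675]
wrist [[265.92764904900866, 0.0, 255.8342810475211], [0.0, 265.92764904900866, 194.6009917267744], [0.0, 0.0, 1.0]] [[0.34607216288430076, -0.9382068311729846, -0.0014142195483254527], [-0.8903549650411163, -0.32889576886659494, 0.31479455117311944], [-0.2958075291523467, -0.10768247379216431, -0.9491587804655159]] [-625.3013351761186, -39.898239090745754, 380.5111046480053]
```

View pics/scene0.png

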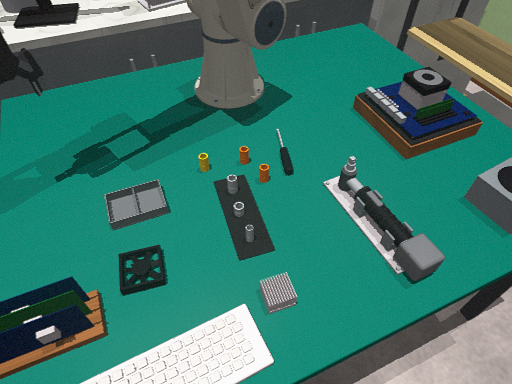

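View pics/side0.png

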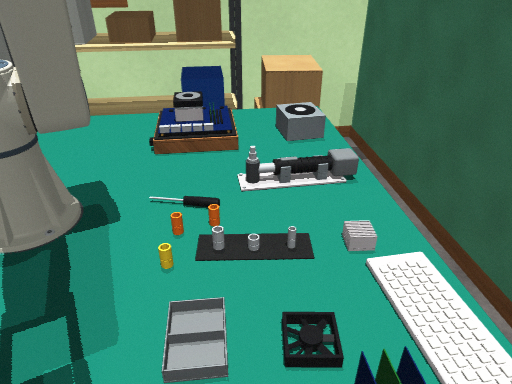

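View pics/wrist0.png

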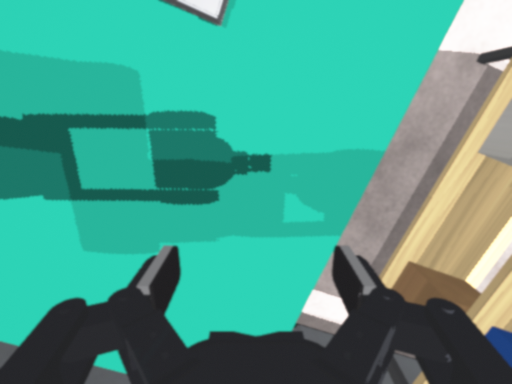

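```bash
cat > h.py <<'E'
from plant import ctrl
import numpy as np, cv2
def world(d):
    z=d["range_z"].astype(float); K=d["camera_matrix"]; R=np.array(d["R"]); t=np.array(d["t"])
    v,u=np.mgrid[:384,:512]
    P=np.stack([(u-K[0,2])/K[0,0]*z,(v-K[1,2])/K[1,1]*z,z],-1)
    return (P-t)@R
def ray(d,u,v,h):
    K=d["camera_matrix"]; R=np.array(d["R"]); t=np.array(d["t"])
    c=-R.T@t; r=R.T@np.array([(u-K[0,2])/K[0,0],(v-K[1,2])/K[1,1],1]); return c+r*(h-c[2])/r[2]
def crop(d,box,f,name):
    x0,y0,x1,y1=box; cv2.imwrite(name,cv2.resize(d["frame"][y0:y1,x0:x1,::-1],None,fx=f,fy=f,interpolation=cv2.INTER_CUBIC))
E
python3 - <<'E'
from h import *
for n,bs in (("scene",{"deep":(222,168,244,198),"short":(230,196,250,220),"slim":(240,220,260,246),"drive":(335,150,362,192)}),("side",{"deep":(208,220,230,254),"short":(244,228,264,256),"slim":(284,220,302,254),"drive":(240,140,264,186)})):
    d=ctrl.get_image(n); P=world(d)
    for k,(x0,y0,x1,y1) in bs.items():
        Q=P[y0:y1,x0:x1].reshape(-1,3); fr=d["frame"][y0:y1,x0:x1].reshape(-1,3)
        m=(Q[:,2]>12)&(Q[:,2]<200); Q=Q[m]
        zt=np.percentile(Q[:,2],97)
        T=Q[Q[:,2]>zt-4]
        print(n,k,len(Q),"ztop",zt.round(1),"top bbox",T.min(0).round(1),T.max(0).round(1),"med",np.median(T,0).round(1),"all",Q.min(0).round(1),Q.max(0).round(1))
    if n=="scene": crop(d,(190,130,380,270),4,"pics/sc1.png")
    else: crop(d,(140,135,340,265),4,"pics/si1.png")
E
```

```text
scene deep 153 ztop 52.6 top bbox [ 455.4 -184.5   48.7] [ 480.9 -159.6   54.2] med [ 467.  -171.6   51.2] all [ 455.4 -185.    12.5] [ 482.9 -159.6   54.2]
scene short 116 ztop 33.8 top bbox [ 534.7 -197.    29.9] [ 559.3 -173.7   35.7] med [ 545.4 -188.    32. ] all [ 534.3 -197.6   12.1] [ 559.9 -172.4   35.7]
scene slim 114 ztop 53.4 top bbox [ 623.2 -200.1   49.8] [ 639.4 -183.3   53.6] med [ 630.5 -191.5   51.6] all [ 622.8 -200.8   12.4] [ 639.7 -183.3   53.6]
scene drive 520 ztop 112.1 top bbox [573.  103.5 109. ] [588.1 118.2 114.4] med [582.2 109.6 112.2] all [563.9  90.4  12. ] [651.  129.7 114.4]
side deep 256 ztop 54.3 top bbox [ 454.1 -185.1   50.7] [ 478.5 -158.5   55.2] med [ 465.7 -173.5   53. ] all [ 448.1 -186.4   12. ] [478.5 -78.1  55.2]
side short 147 ztop 34.7 top bbox [ 531.2 -197.8   30.8] [ 554.6 -173.    35.7] med [ 542.8 -184.    33.2] all [ 531.2 -198.2   12. ] [ 554.6 -172.3   35.7]
side slim 149 ztop 54.1 top bbox [ 619.3 -199.5   50.5] [ 636.1 -181.8   54.9] med [ 627.6 -189.5   53. ] all [ 618.9 -200.5   13. ] [ 636.6 -181.8   54.9]
side drive 453 ztop 109.8 top bbox [572.3 104.4 106.2] [587.  115.8 115.9] med [577.7 109.8 113. ] all [545.9  79.6  12. ] [610.8 150.5 115.9]
```

View pics/sc1.png

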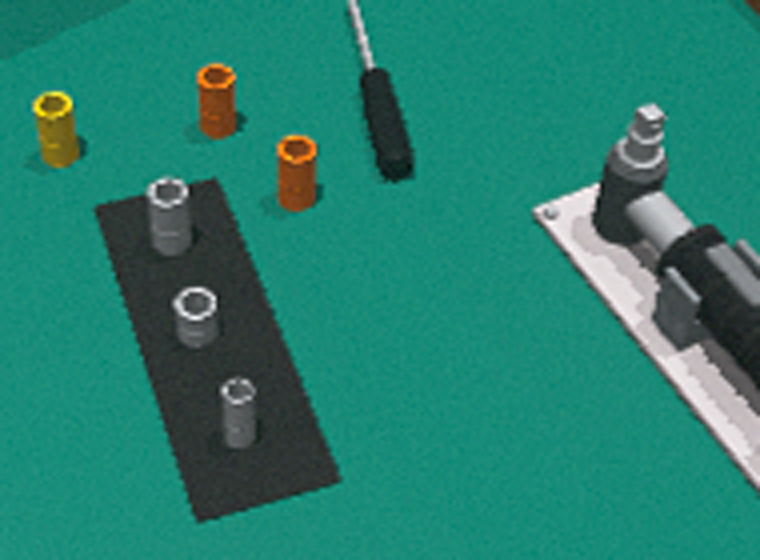

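View pics/si1.png

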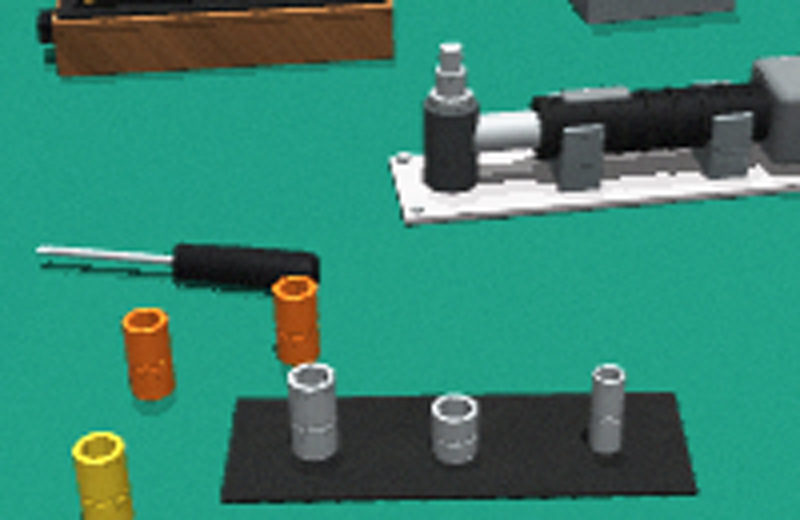

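```bash
python3 - <<'E'
from h import *
for n in ("scene","side"):
    d=ctrl.get_image(n); P=world(d); f=d["frame"].astype(int)
    m=(f[...,0]>130)&(f[...,2]<60)&(P[...,2]>15)&(P[...,2]<70)&(P[...,0]>250)&(P[...,0]<560)&(f[...,0]>f[...,1]*1.1)
    k,l,s,c=cv2.connectedComponentsWithStats(m.astype(np.uint8))
    for i in range(1,k):
        if s[i,4]>30:
            Q=P[l==i]; print(n,c[i].round(),((np.percentile(Q,3,axis=0)+np.percentile(Q,97,axis=0))/2).round(),Q[:,2].max().round())
    print("cam",(-np.array(d["R"]).T@d["t"]).round())
d=ctrl.get_image("wrist");print("wcam",(-np.array(d["R"]).T@d["t"]).round(), ctrl.observe()["t"])
E
```

```text
scene [264. 167.] [461. -77.  41.] 51.0
cam [1077. -370.  741.]
side [214. 212.] [461. -77.  33.] 51.0
side [177. 221.] [ 373. -100.   33.] 51.0
side [165. 254.] [ 355. -214.   33.] 51.0
cam [ 458. -861.  566.]
wcam [ 294. -559.  373.] 0.4
```

carry_out([
  [[0.03,0.045,0,0,0],[0.06,0.09,0,0,0],[0.09,0.14,0,0,0],[0.12,0.19,0,0,0],[0.145,0.235,0,0,0],[0.17,0.28,0,0,0],[0.195,0.32,0,0,0],[0.22,0.36,0,0,0]],
], newtons=60)

```text
t: 1.2
tcp_pos: [425.7, -243.3, 231.6]
ee_rot: [[0.346, 0.001, 0.938], [-0.938, -0.0, 0.346], [0.001, -1.0, 0.001]]
wrist_force: [1.0, -1.3, 0.1]
finger_gap: 85.3
```

carry_out([
  [[0.015,0.03,-0.02,0,0],[0.031,0.054,-0.04,0,0],[0.031,0.054,-0.06,0,0],[0.031,0.054,-0.06,0,0]],
])

```text
t: 1.6
tcp_pos: [454.8, -189.6, 169.2]
ee_rot: [[0.348, -0.004, 0.937], [-0.937, 0.002, 0.348], [-0.003, -1.0, -0.003]]
wrist_force: [-0.2, 0.4, 0.6]
finger_gap: 85.4
```

```bash
python3 - <<'E'
from h import *
s=ctrl.observe(); print(s["t"],s["tcp_pos"],s["joint_positions"])
d=ctrl.get_image("wrist"); cv2.imwrite("pics/w1.png",d["frame"][:,:,::-1]); np.save("w1.npy",d,allow_pickle=True)
E
```

```text
1.6 [ 454.78416496 -189.59258822  169.22938593] [-3.98000206e-01  2.25052686e-01  1.96854342e+00 -3.71600331e-05
  9.52163047e-01  8.17086097e-01]
```

View pics/w1.png

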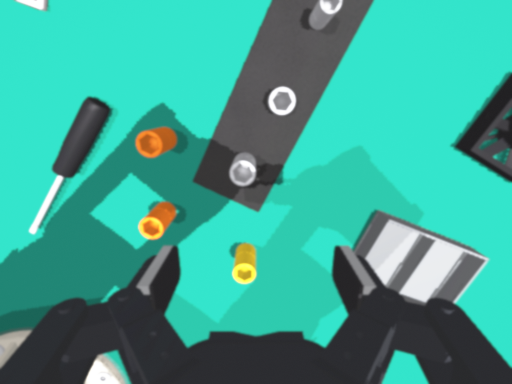

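```bash
python3 - <<'E'
from h import *
s=ctrl.observe(); print(s["t"],s["tcp_pos"])
d=ctrl.get_image("wrist"); P=world(d)
crop(d,(200,130,290,200),8,"pics/w2.png")
Q=P[140:200,215:275]; f=d["frame"][140:200,215:275].astype(int)
T=Q[(Q[...,2]>46)&(Q[...,2]<62)]
print(len(T),T.min(0),T.max(0),(np.percentile(T,2,axis=0)+np.percentile(T,98,axis=0))/2)
m=((Q[...,2]>46)&(Q[...,2]<62)).astype(np.uint8)
c,_=cv2.findContours(m,cv2.RETR_EXTERNAL,cv2.CHAIN_APPROX_NONE); c=max(c,key=len)
(x,y),r=cv2.minEnclosingCircle(c); print(x+215,y+140,r, ray(d,x+215,y+140,54))
(x,y),ax,_=cv2.fitEllipse(c); print(x+215,y+140,ax, ray(d,x+215,y+140,54))
E
```

```text
1.65 [ 455.2890001  -190.50470386  170.58814319]
333 [ 454.70886465 -183.40383397   46.17338684] [ 480.46669183 -157.84220038   55.1348818 ] [ 467.81263547 -170.47819222   50.80155966]
240.80188751220703 171.89622688293457 13.286957740783691 [ 468.63520364 -170.47653332   54.        ]
240.71167182922363 172.05870819091797 (25.22168731689453, 25.697046279907227) [ 468.44715502 -170.4469924    54.        ]
```

View pics/w2.png

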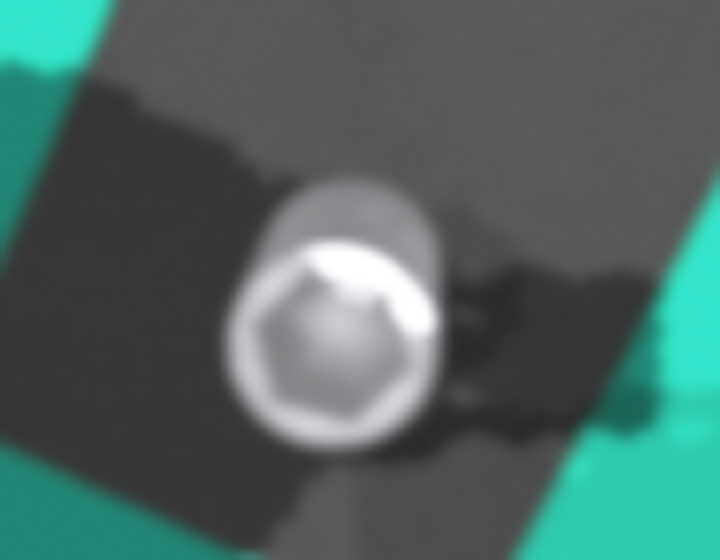

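carry_out([
  [[0.006,0.01,-0.02,0,0],[0.012,0.019,-0.04,0,0],[0.012,0.019,-0.06,0,0],[0.012,0.019,-0.075,0,0],[0.012,0.019,-0.075,0,0],[0.012,0.019,-0.075,0,0]],
])

```text
t: 2.3
tcp_pos: [468.4, -172.8, 97.3]
ee_rot: [[0.345, 0.001, 0.938], [-0.938, -0.0, 0.345], [0.001, -1.0, 0.001]]
wrist_force: [1.0, -0.6, 0.1]
finger_gap: 85.5
```

```bash
python3 - <<'E'
from h import *
s=ctrl.observe(); print(s["t"],s["tcp_pos"])
d=ctrl.get_image("wrist"); P=world(d)
cv2.imwrite("pics/w3.png",d["frame"][:,:,::-1])
T=P[120:330,180:330].reshape(-1,3)
T=T[(T[:,2]>46)&(T[:,2]<62)&(np.hypot(T[:,0]-467,T[:,1]+171)<25)]
print(len(T),T.min(0),T.max(0),(np.percentile(T,2,axis=0)+np.percentile(T,98,axis=0))/2)
m=((P[...,2]>48)&(P[...,2]<60)&(np.hypot(P[...,0]-467,P[...,1]+171)<25)).astype(np.uint8)
c,_=cv2.findContours(m,cv2.RETR_EXTERNAL,cv2.CHAIN_APPROX_NONE); c=max(c,key=len)
(x,y),ax,_=cv2.fitEllipse(c); print(x,y,ax, ray(d,x,y,54))
s=ctrl.observe(); print(s["t"],s["tcp_pos"])
E
```

```text
2.3 [ 468.41331402 -172.83912234   97.31909185]
626 [ 454.37054757 -183.62016102   46.01859737] [ 480.4933214  -157.77236141   55.4012515 ] [ 468.03614075 -170.54775537   50.36614644]
251.4211883544922 218.2205810546875 (32.50202178955078, 33.35206604003906) [ 468.86548687 -170.26635818   54.        ]
2.35 [ 468.6761706  -172.81983403   97.59779483]
```

View pics/w3.png

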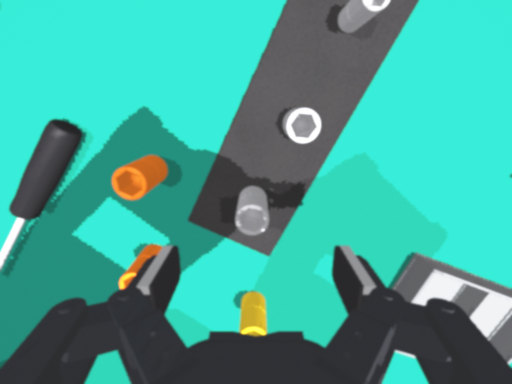

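carry_out([
  [[-0.0005,0.002,-0.02,0,0],[-0.0005,0.002,-0.04,0,0],[-0.0005,0.002,-0.055,0,0],[-0.0005,0.002,-0.065,0,0],[-0.0005,0.002,-0.071,0,0],[-0.0005,0.002,-0.071,0,0]],
])

```text
t: 2.95
tcp_pos: [467.6, -170.2, 25.3]
ee_rot: [[0.346, -0.0, 0.938], [-0.938, 0.0, 0.346], [-0.0, -1.0, -0.0]]
wrist_force: [0.7, -0.6, -0.4]
finger_gap: 85.5
```

```bash
python3 - <<'E'
from h import *
s=ctrl.observe(); print(s["t"],s["tcp_pos"],s["wrist_force"])
d=ctrl.get_image("wrist"); P=world(d)
cv2.imwrite("pics/w4.png",d["frame"][:,:,::-1])
d=ctrl.get_image("side"); crop(d,(140,160,340,290),4,"pics/si4.png")
E
```

```text
2.95 [ 467.55673876 -170.20945795   25.32022544] [ 0.71926455 -0.61774168 -0.3548376 ]
```

View pics/w4.png

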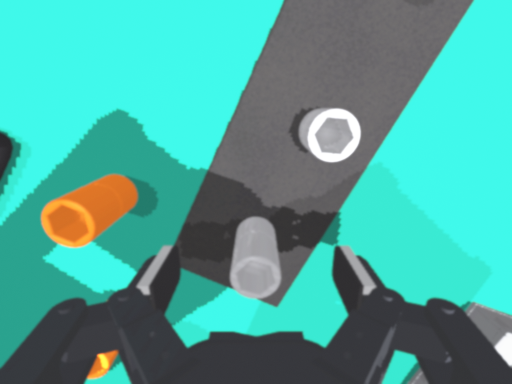

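View pics/si4.png

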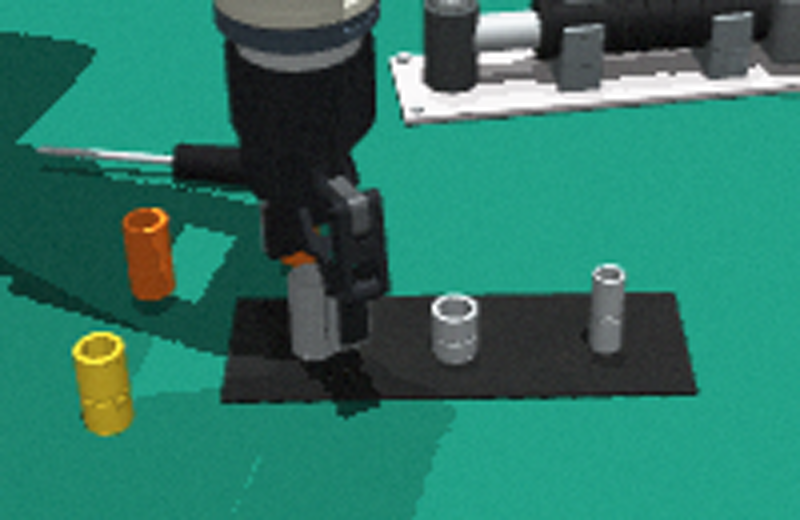

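carry_out([
  [[0,0,0,0,0.5],[0,0,0,0,0.6],[0,0,0,0,0.8],[0,0,0,0,1],[0,0,0,0,1],[0,0,0,0,1],[0,0,0,0,1]],
], newtons=60)

```text
t: 3.75
tcp_pos: [467.6, -170.2, 25.6]
ee_rot: [[0.347, 0.0, 0.938], [-0.938, -0.0, 0.347], [0.0, -1.0, 0.0]]
wrist_force: [-0.7, -0.8, 6.1]
finger_gap: 24.2
```

```bash
python3 - <<'E'
from h import *
s=ctrl.observe(); print(s["t"],s["tcp_pos"],s["wrist_force"],s["wrist_torque"],s["finger_gap"])
d=ctrl.get_image("wrist"); P=world(d)
cv2.imwrite("pics/w5.png",d["frame"][:,:,::-1])
d=ctrl.get_image("side"); crop(d,(140,160,340,290),4,"pics/si5.png")
E
```

```text
3.75 [ 467.63513873 -170.16143933   25.61314243] [-0.69736799 -0.76704585  6.08552384] [-0.05274272  0.18100104 -0.0274856 ] 24.188731194638248
```

View pics/w5.png

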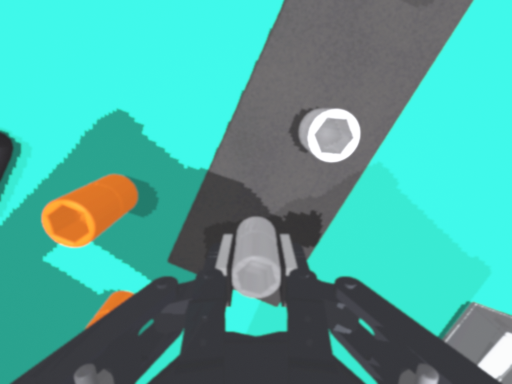

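View pics/si5.png

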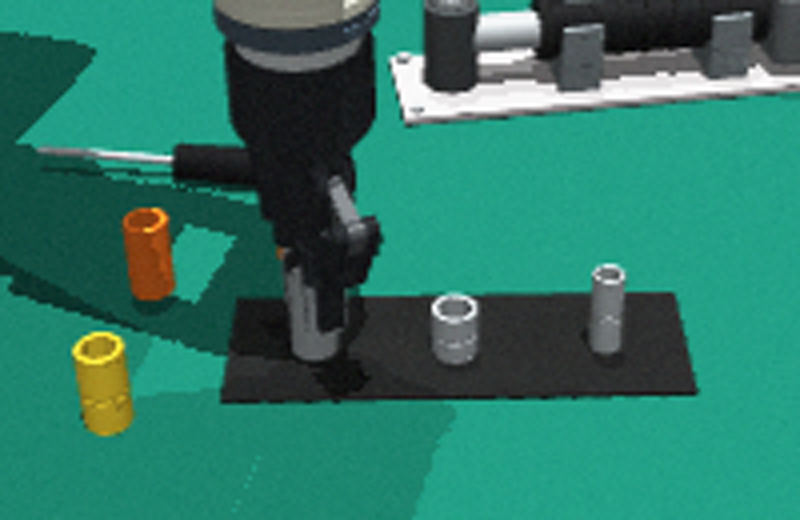

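carry_out([
  [[0,0,0.01,0,1],[0,0,0.03,0,1],[0,0,0.07,0,1],[0,0,0.11,0,1],[0,0,0.15,0,1],[0.01,0.03,0.17,0,1],[0.018,0.07,0.17,0,1],[0.026,0.11,0.17,0,1]],
])

```text
t: 4.65
tcp_pos: [494.0, -59.1, 196.9]
ee_rot: [[0.345, 0.002, 0.939], [-0.939, -0.0, 0.345], [0.001, -1.0, 0.002]]
wrist_force: [1.3, -0.9, -1.0]
finger_gap: 24.5
```

carry_out([
  [[0.006,0.04,0,0,1],[0.012,0.08,0,0,1],[0.018,0.12,0,0,1],[0.02,0.146,0,0,1],[0.02,0.146,0,0,1],[0.02,0.146,0,0,1]],
])

```text
t: 5.25
tcp_pos: [513.1, 86.2, 195.4]
ee_rot: [[0.348, -0.0, 0.937], [-0.937, -0.0, 0.348], [0.0, -1.0, -0.0]]
wrist_force: [-0.2, -1.9, -1.9]
finger_gap: 24.4
```

```bash
python3 - <<'E'
from h import *
s=ctrl.observe(); print(s["t"],s["tcp_pos"],s["wrist_force"],s["wrist_torque"],s["finger_gap"],s["joint_positions"])
d=ctrl.get_image("wrist"); P=world(d); np.save("P6.npy",P)
cv2.imwrite("pics/w6.png",d["frame"][:,:,::-1])
print(ctrl.observe()["tcp_pos"])
d=ctrl.get_image("side"); crop(d,(180,60,360,200),4,"pics/si6.png")
E
```

```text
5.25 [513.0673706   86.19079137 195.44872413] [-0.23935898 -1.86467221 -1.90103903] [-0.01332216  0.02063366 -0.01349388] 24.39963914710747 [ 1.63725869e-01  2.31015173e-01  1.89137482e+00 -3.06414633e-04
  1.01965411e+00  1.37920579e+00]
[513.08970274  85.54286294 195.4052891 ]
```

View pics/w6.png

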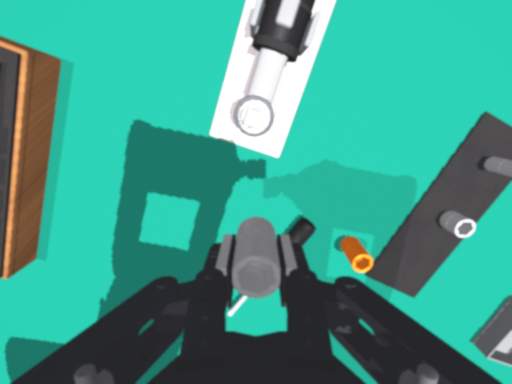

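View pics/si6.png

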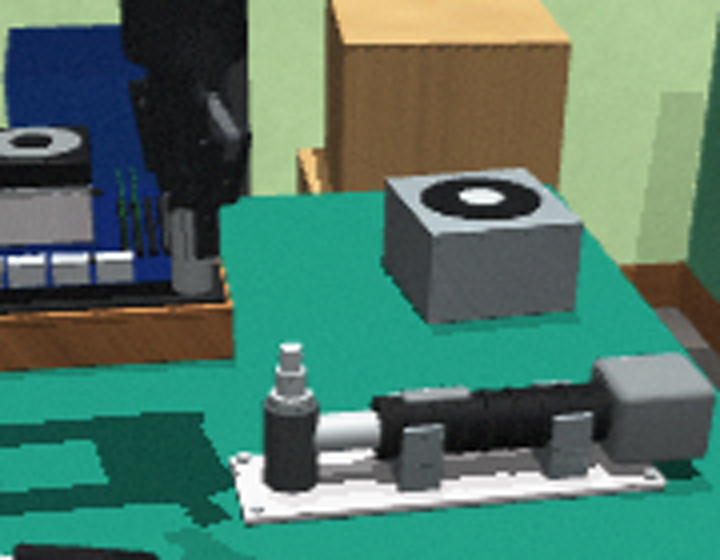

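```bash
python3 - <<'E'
from h import *
d=ctrl.get_image("wrist"); P=world(d)
crop(d,(215,75,300,145),8,"pics/w7.png")
def rep(mask,name,h):
    T=P[mask]; print(name,len(T),((np.percentile(T,2,axis=0)+np.percentile(T,98,axis=0))/2).round(1),(np.percentile(T,98,axis=0)-np.percentile(T,2,axis=0)).round(1))
    c,_=cv2.findContours(mask.astype(np.uint8),cv2.RETR_EXTERNAL,cv2.CHAIN_APPROX_NONE); c=max(c,key=len)
    r=cv2.minAreaRect(c); print(r, ray(d,*r[0],h).round(1))
near=np.hypot(P[...,0]-579,P[...,1]-110)<30
rep(near&(P[...,2]>107)&(P[...,2]<122),"drive top",115)
rep(near&(P[...,2]>70)&(P[...,2]<86),"nose",80)
rep(near&(P[...,2]>90)&(P[...,2]<102),"spindle",98)
# held socket top: z about 195+29
n2=np.hypot(P[...,0]-513,P[...,1]-86)<25
n2&=(np.mgrid[:384,:512][1]>232)&(np.mgrid[:384,:512][1]<281)
for a,b in((205,215),(215,220),(220,224),(224,230)):
    m=n2&(P[...,2]>a)&(P[...,2]<b)
    if m.sum()>10: rep(m,f"held {a}-{b}",224)
for n in("scene","side"):
    d=ctrl.get_image(n);P=world(d); near=np.hypot(P[...,0]-579,P[...,1]-110)<14
    rep(near&(P[...,2]>106)&(P[...,2]<122),n+" drive top",112)
    near=np.hypot(P[...,0]-513,P[...,1]-86)<16
    rep(near&(P[...,2]>170)&(P[...,2]<188),n+" held ",180)
E
```

```text
drive top 290 [580.9 112.7 111.9] [14.6 12.3  8. ]
((251.65000915527344, 117.05000305175781), (15.811387062072754, 20.55480194091797), 18.43494987487793) [581.3 112.8 115. ]
nose 837 [580.9 112.9  75.5] [35.9 35.9 10.4]
((252.25, 115.25000762939453), (40.08665084838867, 41.743125915527344), 6.340191841125488) [581.6 112.8  80. ]
spindle 206 [580.7 112.9  97.5] [20.1 20.   2.8]
((252.0, 116.5), (25.0, 24.0), 90.0) [581.2 112.7  98. ]
held 205-215 939 [516.2  86.3 210. ] [24.6 22.   9.4]
((256.5, 248.5), (21.0, 47.0), 90.0) [529.2  89.6 224. ]
held 215-220 455 [515.1  85.8 217.5] [22.6 21.9  4.8]
((256.54150390625, 255.0452880859375), (46.6081428527832, 17.9395751953125), 2.4895529747009277) [525.8  88.4 224. ]
held 220-224 1082 [513.7  84.1 222. ] [24.3 23.8  3.7]
((256.5, 274.5), (45.0, 47.0), 90.0) [515.4  84.5 224. ]
held 224-230 58 [513.7  81.8 226.6] [19.9 24.1  5.1]
((280.0, 286.5), (29.0, 0.0), -90.0) [512.9  70.9 224. ]
scene drive top 32 [582.2 111.  110.4] [13.1 13.4  7.9]
((352.0000305175781, 158.5), (6.363961219787598, 4.949747562408447), 45.0) [582.5 109.2 112. ]
scene held  46 [517.6  80.8 179.7] [17.2 21.  15.1]
((332.5, 126.0), (6.0, 11.0), 90.0) [521.1  77.9 180. ]
side drive top 22 [579.5 111.5 111.2] [14.3 12.9  9.6]
((252.5, 147.5), (3.0, 5.0), 90.0) [579.4 110.3 112. ]
side held  44 [510.6  76.  180.5] [23.3 10.9 13.6]
((227.5, 130.5), (5.0, 9.0), 90.0) [510.4  75.7 180. ]
```

View pics/w7.png

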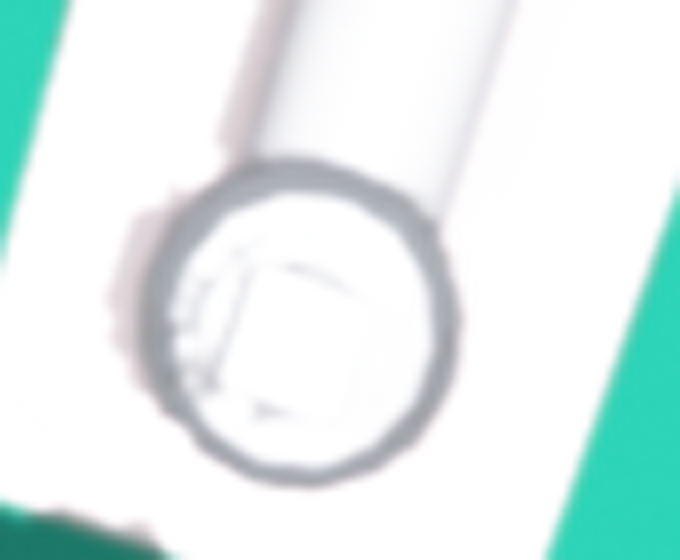

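```bash
python3 - <<'E'
from h import *
d=ctrl.get_image("wrist"); P=world(d)
crop(d,(205,205,310,305),6,"pics/w8.png")
s=ctrl.observe(); print(s["t"],s["tcp_pos"])
x,y=np.meshgrid(np.arange(230,284,4),np.arange(248,304,4))
print(P[y,x,2].round(0).astype(int))
E
```

```text
5.55 [513.44823588  85.05411482 195.3812009 ]
[[215 204 209 212 214 214 216 217 215 215 212 208 210 215]
 [219 206 213 216 218 219 221 220 219 218 217 213 211 219]
 [222 213 218 220 223 222 223 223 222 222 221 218 211 222]
 [226 218 222 223 223 222 223 223 222 223 223 222 215 226]
 [227 222 223 223 222 206 207 208 208 223 223 223 220 230]
 [228 223 223 208 207 207 207 208 207 207 209 224 222 233]
 [229 223 220 210 208 207 207 208 207 209 212 224 224 233]
 [229 224 222 214 212 211 210 209 209 212 216 223 223 232]
 [230 223 223 216 215 214 213 211 213 217 219 222 223 231]
 [230 224 223 218 219 217 217 216 216 219 222 224 223 232]
 [230   0 223 222 222 220 220 219 220 223 223 223  -2 231]
 [231  -1  -1 224 223 222 223 222 223 224 223   0  -2 233]
 [232  -1   0  14 222 223 224 224 224   0   0  -1  -1 232]
 [232  -1  13  14  -1   0  -1  -1  -2  -1   0   0  -1 232]]
```

View pics/w8.png

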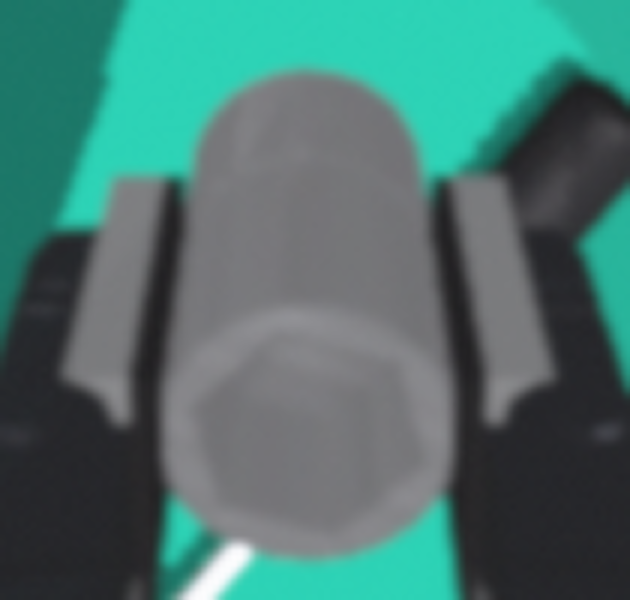

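```bash
python3 - <<'E'
from h import *
d=ctrl.get_image("wrist")
top=ray(d,256.5,276.9,223.4); ft=ray(d,256.3,216.7,173.4)
print(top,ft,"foot c",ft-13*np.array([.938,.347,0]), ctrl.observe()["tcp_pos"])
print("drive", ray(d,251.65,117.05,113))
E
```

```text
[513.98566202  83.79432002 223.4       ] [524.81186975  87.80264634 173.4       ] foot c [512.61786975  83.29164634 173.4       ] [513.44947574  85.18910693 195.35113404]
drive [581.55568502 112.60316791 113.        ]
```

carry_out([
  [[0.02,0.01,0,0,1],[0.05,0.02,0,0,1],[0.0675,0.0285,-0.01,0,1],[0.0675,0.0285,-0.03,0,1],[0.0675,0.0285,-0.046,0,1],[0.0675,0.0285,-0.046,0,1]],
])

```text
t: 6.2
tcp_pos: [579.5, 113.8, 147.0]
ee_rot: [[0.346, -0.004, 0.938], [-0.938, -0.001, 0.346], [-0.001, -1.0, -0.004]]
wrist_force: [0.2, -0.8, -0.8]
finger_gap: 24.1
```

```bash
python3 - <<'E'
from h import *
s=ctrl.observe(); print(s["t"],s["tcp_pos"],s["wrist_force"],s["wrist_torque"],s["finger_gap"])
d=ctrl.get_image("side"); crop(d,(215,95,295,195),6,"pics/si8.png")
d=ctrl.get_image("scene"); crop(d,(310,90,400,190),6,"pics/sc8.png")
d=ctrl.get_image("wrist"); crop(d,(190,185,320,305),5,"pics/w9.png")
print(ctrl.observe()["tcp_pos"])
E
```

```text
6.2 [579.4596525  113.76998431 146.98772624] [ 0.16697939 -0.7825049  -0.83569791] [ 0.00820125  0.02479462 -0.02951302] 24.08150839234798
[581.36083509 114.25584929 149.99320936]
```

View pics/si8.png

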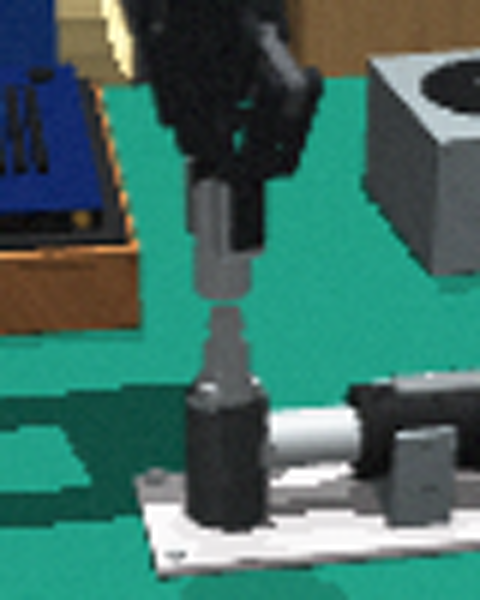

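View pics/sc8.png

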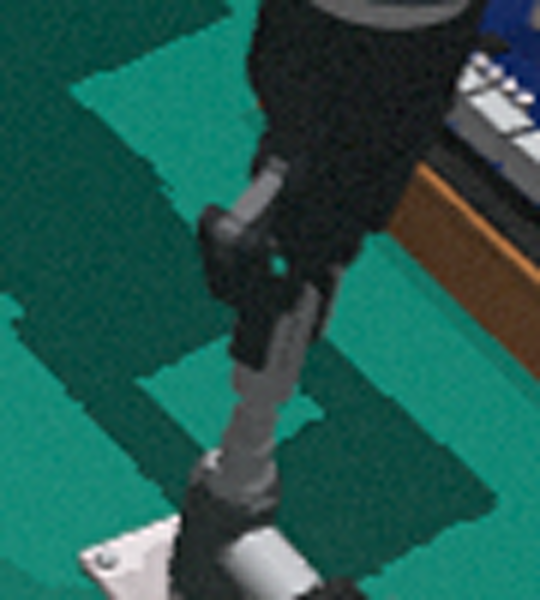

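View pics/w9.png

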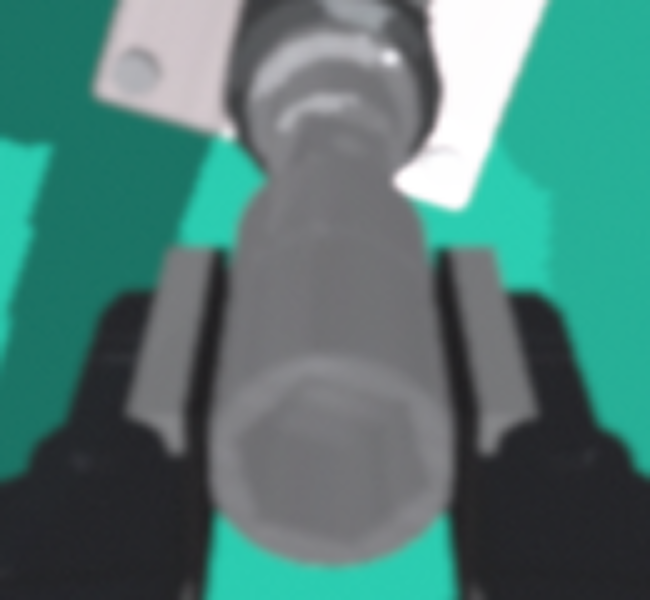

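```bash
python3 - <<'E'
from h import *
s=ctrl.observe(); print(s["t"],s["tcp_pos"],s["wrist_force"],s["wrist_torque"],s["finger_gap"])
d=ctrl.get_image("side"); crop(d,(225,115,285,185),8,"pics/si9.png")
d=ctrl.get_image("scene"); crop(d,(320,130,380,190),8,"pics/sc9.png")
d=ctrl.get_image("wrist"); crop(d,(190,185,320,305),5,"pics/w10.png")
print(ctrl.observe()["tcp_pos"])
E
```

```text
6.35 [581.36083509 114.25584929 149.99320936] [-0.45387907 -0.73656446 -0.60374076] [ 0.01816139 -0.04554586 -0.04491399] 24.455152553927896
[581.59539534 114.44015901 150.37373972]
```

View pics/si9.png

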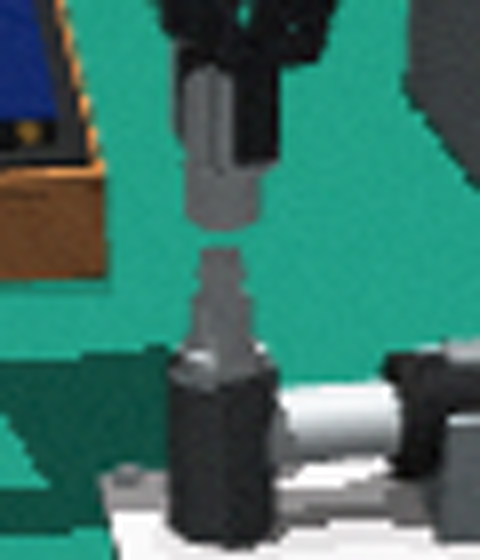

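View pics/sc9.png

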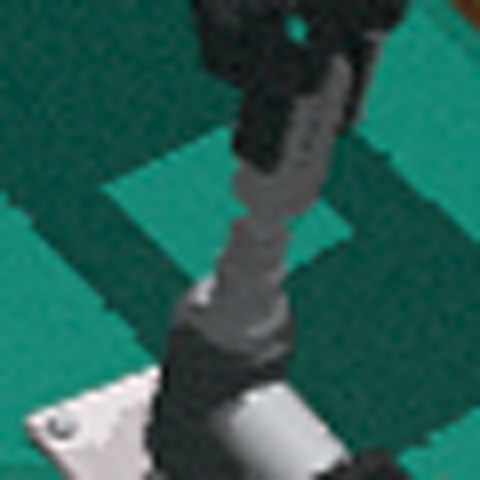

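View pics/w10.png

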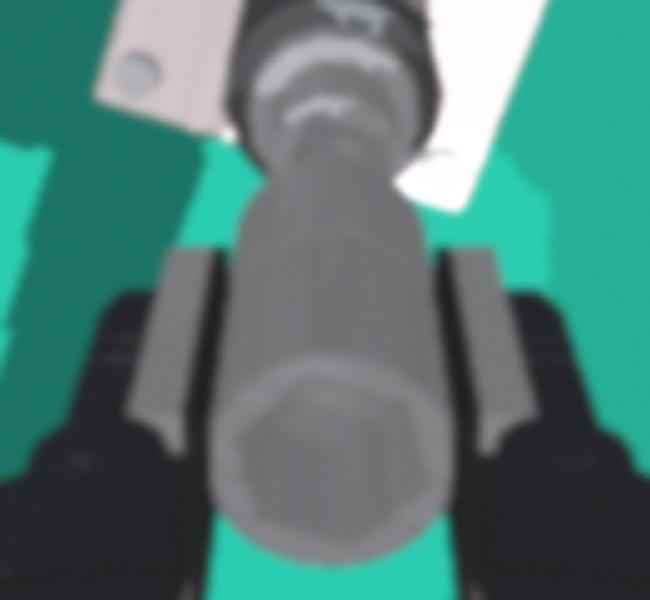

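```bash
python3 - <<'E'
from h import *
d=ctrl.get_image("scene");K=d["camera_matrix"];R=np.array(d["R"]);t=np.array(d["t"])
def pr(X):
    c=R@np.array(X)+t; p=K@c/c[2]; return ((p[:2]-[320,130])*8+3.5)
for z in (0,40,70,80,98,106,115,128,140,155): print(z,pr([581.2,112.8,z]).round(1))
print("per mm y",pr([581.2,113.8,115])-pr([581.2,112.8,115]),pr([582.2,112.8,115])-pr([581.2,112.8,115]))
# 2x-bigger view for edges
f=d["frame"][:,:,::-1]
cv2.imwrite("pics/sc10.png",cv2.resize(f[145:180,335:372],None,fx=16,fy=16,interpolation=cv2.INTER_CUBIC))
print(ctrl.observe()["tcp_pos"])
E
```

```text
0 [201.8 461.3]
40 [223.7 381.9]
70 [241.1 319. ]
80 [247.1 297.3]
98 [258.1 257.5]
106 [263.1 239.4]
115 [268.8 218.8]
128 [277.2 188.4]
140 [285.1 159.8]
155 [295.3 123.1]
per mm y [ 2.68495338 -0.90392319] [1.81311128 2.03838762]
[581.49730999 114.46024582 150.2530572 ]
```

View pics/sc10.png

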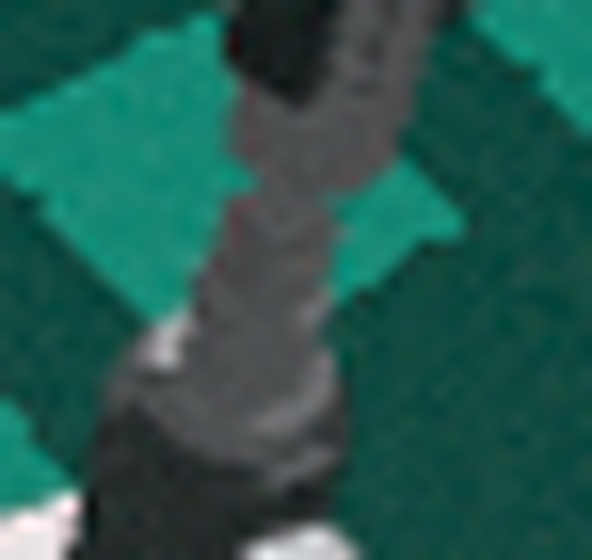

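carry_out([
  [[-0.0003,-0.0009,-0.003,0,1],[-0.0003,-0.0009,-0.006,0,1],[-0.0003,-0.0009,-0.009,0,1],[-0.0003,-0.0009,-0.011,0,1],[-0.0003,-0.0009,-0.011,0,1],[-0.0003,-0.0009,-0.011,0,1]],
])

```text
t: 7.15
tcp_pos: [580.6, 113.6, 138.2]
ee_rot: [[0.346, -0.0, 0.938], [-0.938, -0.0, 0.346], [-0.0, -1.0, -0.0]]
wrist_force: [-0.3, 0.3, -0.8]
finger_gap: 24.1
```

```bash
python3 - <<'E'
from h import *
s=ctrl.observe(); print(s["t"],s["tcp_pos"],s["wrist_force"],s["wrist_torque"],s["finger_gap"])
d=ctrl.get_image("side"); crop(d,(225,115,285,185),8,"pics/si11.png")
d=ctrl.get_image("scene"); cv2.imwrite("pics/sc11.png",cv2.resize(d["frame"][145:180,335:372,::-1],None,fx=16,fy=16,interpolation=cv2.INTER_CUBIC))
print(ctrl.observe()["tcp_pos"])
E
```

```text
7.15 [580.63651916 113.55891626 138.17728426] [-0.2843442   0.27088839 -0.79977072] [1.39930711e-02 3.47605218e-02 2.97704689e-05] 24.08393843566313
[580.73152393 113.58562592 138.34119516]
```

View pics/si11.png

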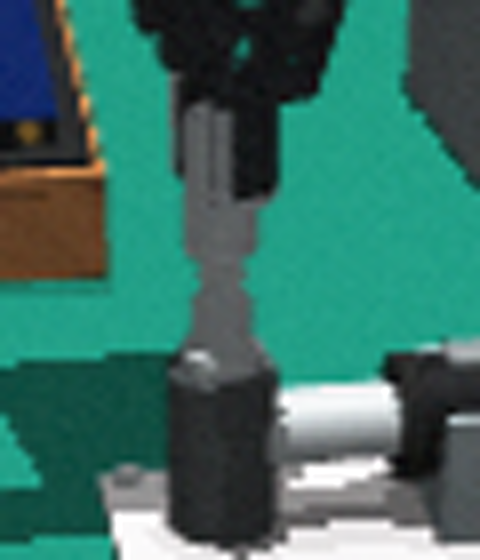

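View pics/sc11.png

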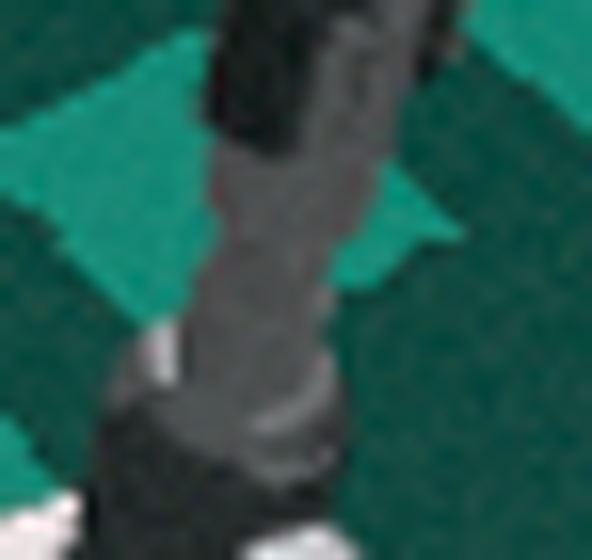

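carry_out([
  [[0.0003,-0.0006,-0.001,0,1],[0.0003,-0.0006,-0.002,0,1],[0.0003,-0.0006,-0.003,0,1],[0.0003,-0.0006,-0.003,0,1]],
])

```text
t: 7.65
tcp_pos: [581.0, 113.0, 135.2]
ee_rot: [[0.346, 0.0, 0.938], [-0.938, 0.0, 0.346], [-0.0, -1.0, 0.0]]
wrist_force: [0.6, 0.3, 0.1]
finger_gap: 24.0
```

carry_out([
  [[0,0,-0.001,0,1],[0,0,-0.001,0,1]],
])

```text
t: 7.85
tcp_pos: [581.1, 113.0, 134.3]
ee_rot: [[0.346, 0.0, 0.938], [-0.938, 0.0, 0.346], [-0.0, -1.0, 0.0]]
wrist_force: [0.3, -0.3, -0.2]
finger_gap: 24.4
```

carry_out([
  [[0,0,-0.001,0,1],[0,0,-0.001,0,1]],
])

```text
t: 8.05
tcp_pos: [581.1, 113.0, 133.4]
ee_rot: [[0.346, 0.0, 0.938], [-0.938, 0.0, 0.346], [-0.0, -1.0, 0.0]]
wrist_force: [-0.5, 0.8, 2.6]
finger_gap: 24.8
```

carry_out([
  [[0,0,-0.001,0,1],[0,0,-0.001,0,1]],
])

```text
t: 8.25
tcp_pos: [581.2, 113.1, 132.4]
ee_rot: [[0.346, 0.0, 0.938], [-0.938, 0.0, 0.346], [-0.0, -1.0, 0.001]]
wrist_force: [-0.4, 1.4, 4.3]
finger_gap: 24.3
```

carry_out([
  [[0,0,-0.001,0,1],[0,0,-0.001,0,1]],
])

```text
t: 8.45
tcp_pos: [581.2, 113.1, 131.5]
ee_rot: [[0.346, 0.001, 0.938], [-0.938, 0.0, 0.346], [-0.0, -1.0, 0.001]]
wrist_force: [-0.1, 1.7, 5.5]
finger_gap: 24.4
```

```bash
python3 - <<'E'
from h import *
s=ctrl.observe(); print(s["t"],s["tcp_pos"],s["wrist_force"],s["wrist_torque"],s["finger_gap"],s["joint_positions"])
d=ctrl.get_image("side"); crop(d,(225,115,285,185),8,"pics/si12.png")
d=ctrl.get_image("scene"); cv2.imwrite("pics/sc12.png",cv2.resize(d["frame"][145:180,335:372,::-1],None,fx=16,fy=16,interpolation=cv2.INTER_CUBIC))
print(ctrl.observe()["tcp_pos"])
E
```

```text
8.45 [581.20431146 113.09319764 131.49633313] [-0.10602941  1.70403544  5.4519359 ] [ 0.24265857  0.1650488  -0.01392704] 24.392539206225717 [1.89553297e-01 4.13669975e-01 1.79124895e+00 2.06150893e-04
 9.36095772e-01 1.40644258e+00]
[581.22567438 113.08603306 131.55011622]
```

View pics/si12.png

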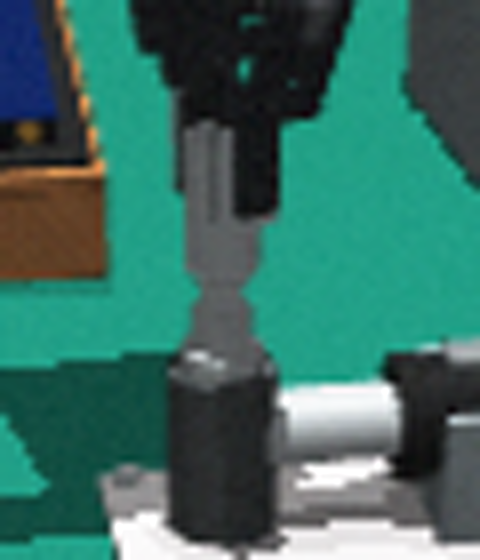

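carry_out([
  [[0,0.0003,0,4,1],[0,0.0003,0,8,1],[0,0.0003,0,12,1],[0,0.0003,0,12,1]],
])

```text
t: 8.95
tcp_pos: [581.2, 113.5, 131.6]
ee_rot: [[0.536, 0.001, 0.844], [-0.844, 0.0, 0.536], [-0.0, -1.0, 0.001]]
wrist_force: [-0.8, 1.5, 5.5]
finger_gap: 24.5
```

carry_out([
  [[0,0,0,4,1],[0,0,0,8,1],[0,0,0,12,1],[0,0,0,12,1]],
])

```text
t: 9.35
tcp_pos: [581.1, 113.6, 131.5]
ee_rot: [[0.699, 0.0, 0.715], [-0.715, 0.001, 0.699], [-0.0, -1.0, 0.001]]
wrist_force: [-1.5, 1.3, 5.0]
finger_gap: 24.3
```

carry_out([
  [[0,0,0,4,1],[0,0,0,8,1],[0,0,0,12,1],[0,0,0,12,1]],
])

```text
t: 9.75
tcp_pos: [580.8, 113.6, 131.4]
ee_rot: [[0.832, -0.0, 0.555], [-0.555, 0.001, 0.832], [-0.0, -1.0, 0.0]]
wrist_force: [-1.8, 3.2, 4.8]
finger_gap: 24.2
```

carry_out([
  [[-0.0003,0.0005,0,0,1],[-0.0003,0.0005,0,4,1],[-0.0003,0.0005,0,8,1],[-0.0003,0.0005,0,8,1]],
])

```text
t: 10.15
tcp_pos: [580.7, 113.8, 131.2]
ee_rot: [[0.901, -0.0, 0.435], [-0.435, 0.0, 0.901], [-0.0, -1.0, 0.0]]
wrist_force: [-0.5, 2.2, 3.7]
finger_gap: 24.1
```

```bash
python3 - <<'E'
from h import *
s=ctrl.observe(); print(s["t"],s["tcp_pos"],s["wrist_force"],s["wrist_torque"],s["finger_gap"],s["joint_positions"])
d=ctrl.get_image("side"); crop(d,(225,115,285,185),8,"pics/si13.png")
d=ctrl.get_image("wrist"); cv2.imwrite("pics/w13.png",d["frame"][:,:,::-1])
E
```

```text
10.15 [580.65688732 113.7775661  131.23373694] [-0.51914944  2.20360985  3.6834133 ] [0.49197481 0.09785442 0.00719961] 24.074577163111336 [1.90952945e-01 4.13722380e-01 1.79188600e+00 1.44225021e-05
 9.35986274e-01 6.40697310e-01]
```

View pics/si13.png

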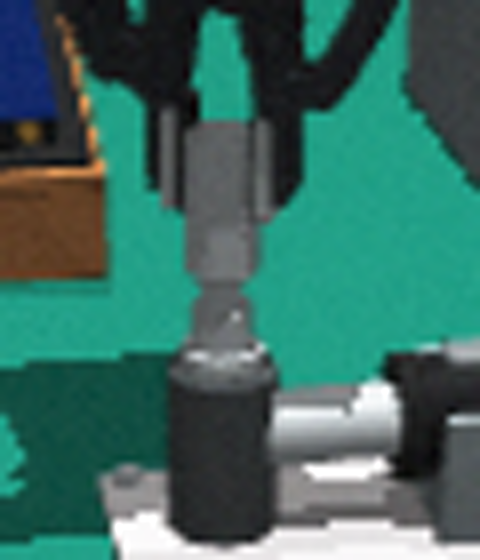

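View pics/w13.png

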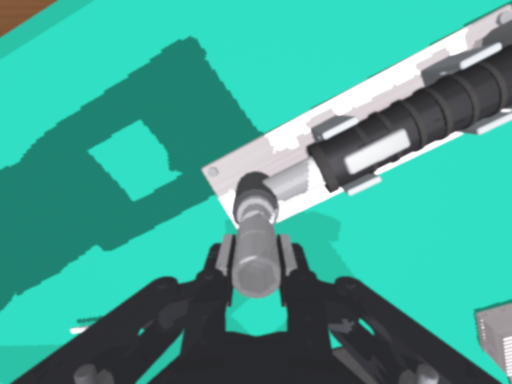

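carry_out([
  [[0,0.0004,-0.001,3,1],[0,0.0004,-0.001,6,1],[0,0.0004,-0.001,6,1]],
])

```text
t: 10.55
tcp_pos: [580.3, 114.1, 129.8]
ee_rot: [[0.941, -0.001, 0.339], [-0.339, -0.0, 0.941], [-0.001, -1.0, -0.0]]
wrist_force: [0.3, 2.2, -1.7]
finger_gap: 24.1
```

carry_out([
  [[0,0,0,3,1],[0,0,0,6,1],[0,0,0,6,1]],
])

```text
t: 10.85
tcp_pos: [580.4, 113.9, 129.9]
ee_rot: [[0.971, -0.001, 0.239], [-0.239, -0.0, 0.971], [-0.001, -1.0, -0.001]]
wrist_force: [-0.8, 1.7, -1.4]
finger_gap: 24.2
```

carry_out([
  [[0,0,0,3,1],[0,0,0,6,1],[0,0,0,6,1]],
])

```text
t: 11.15
tcp_pos: [580.2, 114.2, 129.9]
ee_rot: [[0.991, -0.001, 0.137], [-0.137, 0.0, 0.991], [-0.001, -1.0, -0.0]]
wrist_force: [-1.2, 2.8, -1.3]
finger_gap: 24.3
```

carry_out([
  [[0,0.0004,0,-3,1],[0,0.0004,0,-3,1]],
])

```text
t: 11.35
tcp_pos: [580.5, 114.3, 130.1]
ee_rot: [[0.982, -0.0, 0.19], [-0.19, -0.001, 0.982], [-0.0, -1.0, -0.001]]
wrist_force: [-0.3, 0.9, -1.0]
finger_gap: 24.4
```

```bash
python3 - <<'E'
from h import *
s=ctrl.observe(); print(s["t"],s["tcp_pos"],s["wrist_force"],s["wrist_torque"],s["finger_gap"])
d=ctrl.get_image("side"); crop(d,(225,115,285,185),8,"pics/si14.png")
E
```

```text
11.35 [580.4916915  114.2540351  130.06543038] [-0.26734937  0.89060778 -1.01809228] [0.05810876 0.03298956 0.01610448] 24.38292932681896
```

View pics/si14.png

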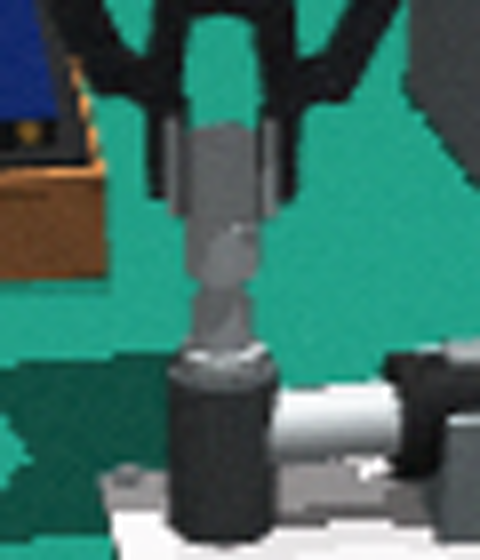

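carry_out([
  [[0,0,-0.001,0,1],[0,0,-0.002,0,1],[0,0,-0.002,0,1]],
], newtons=90)

```text
t: 11.7
tcp_pos: [580.4, 114.4, 128.2]
ee_rot: [[0.983, -0.001, 0.186], [-0.186, -0.0, 0.983], [-0.0, -1.0, -0.0]]
wrist_force: [-2.5, -0.1, 0.5]
finger_gap: 24.0
```

carry_out([
  [[0,0,-0.001,0,1],[0,0,-0.002,0,1],[0,0,-0.002,0,1]],
])

```text
t: 12.0
tcp_pos: [580.5, 114.5, 126.3]
ee_rot: [[0.983, -0.0, 0.186], [-0.186, -0.0, 0.983], [-0.0, -1.0, -0.0]]
wrist_force: [-3.4, -0.3, 4.1]
finger_gap: 23.7
```

carry_out([
  [[-0.0004,0,-0.001,0,1],[-0.0004,0,-0.001,0,1]],
])

```text
t: 12.2
tcp_pos: [580.4, 114.6, 125.4]
ee_rot: [[0.983, 0.0, 0.186], [-0.186, 0.0, 0.983], [0.0, -1.0, 0.0]]
wrist_force: [-3.4, -0.5, 5.0]
finger_gap: 23.7
```

carry_out([
  [[0,0,-0.001,0,1],[0,0,-0.001,0,1]],
])

```text
t: 12.4
tcp_pos: [580.5, 114.7, 124.5]
ee_rot: [[0.983, 0.001, 0.186], [-0.186, 0.0, 0.983], [0.001, -1.0, 0.0]]
wrist_force: [-1.5, -0.1, 4.5]
finger_gap: 23.5
```

carry_out([
  [[0,0,-0.001,0,1],[0,0,-0.001,0,1]],
])

```text
t: 12.6
tcp_pos: [580.5, 114.6, 123.6]
ee_rot: [[0.983, 0.001, 0.186], [-0.186, 0.0, 0.983], [0.001, -1.0, 0.0]]
wrist_force: [-3.4, -0.3, 6.4]
finger_gap: 23.9
```

```bash
python3 - <<'E'
from h import *
s=ctrl.observe(); print(s["t"],s["tcp_pos"],s["wrist_force"],s["wrist_torque"],s["finger_gap"])
d=ctrl.get_image("side"); crop(d,(225,115,285,185),8,"pics/si15.png")
d=ctrl.get_image("wrist"); crop(d,(190,165,320,305),4,"pics/w15.png")
P=world(d)
x,y=np.meshgrid(np.arange(230,284,4),np.arange(248,304,4))
print((P[y,x,2]).round(0).astype(int))
E
```

```text
12.6 [580.54799577 114.63913746 123.58322615] [-3.35073146 -0.30386253  6.37672396] [-0.01177457  0.64604457 -0.03665648] 23.87536997904655
[[143 136 138 140 142 144 144 145 143 142 140 136 142 144]
 [148 137 141 145 146 148 148 148 147 146 145 141 142 147]
 [150 142 146 149 151 150 151 151 151 151 148 145 143 151]
 [155 145 151 151 151 150 150 151 152 152 151 149 144 154]
 [159 150 152 151 151 136 135 135 135 151 151 151 148 158]
 [160 151 152 137 136 136 135 134 135 135 137 151 150 161]
 [161 152 148 139 135 135 136 135 135 138 141 151 152 160]
 [160 151 151 142 140 139 139 136 266 141 144 151 151 160]
 [161 151 151 144 142 143 142 141 142 145 147 151 152 161]
 [161 151 151 148 146 146 145 146 145 147 151 151 150 160]
 [161  -1 151 151 150 150 148 147 149 150 151 151 149 161]
 [161  -2   0 152 152 151 150 151 151 151 152   0  -1 160]
 [161  -1  -1  -1 152 152 151 152 151  -1  -1  -1  -2 160]
 [161   0   0   0  -1   0   0  -1  -1   0  -1   0  -1 161]]
```

View pics/si15.png

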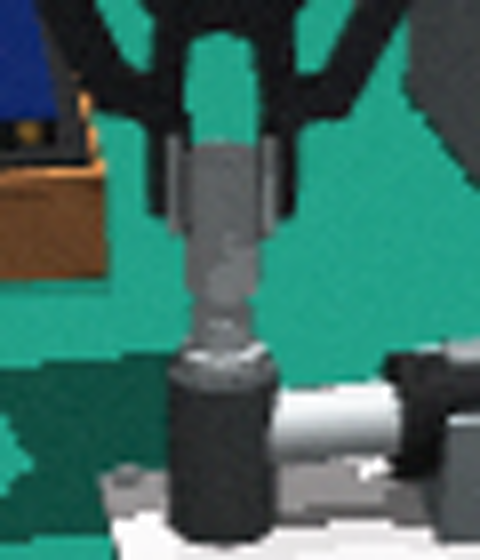

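View pics/w15.png

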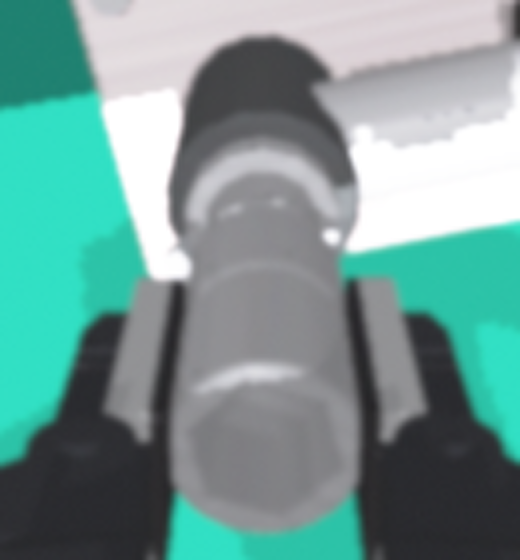

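carry_out([
  [[-0.0005,0,-0.001,0,1],[-0.0005,0,-0.001,0,1]],
])

```text
t: 12.9
tcp_pos: [580.5, 114.7, 122.9]
ee_rot: [[0.983, 0.002, 0.186], [-0.186, 0.0, 0.983], [0.002, -1.0, 0.001]]
wrist_force: [-2.1, -0.8, 7.1]
finger_gap: 23.5
```

carry_out([
  [[0,0,-0.001,0,1],[0,0,-0.001,0,1]],
])

```text
t: 13.1
tcp_pos: [580.1, 114.6, 121.0]
ee_rot: [[0.983, 0.001, 0.186], [-0.186, 0.0, 0.983], [0.001, -1.0, 0.0]]
wrist_force: [-0.7, -0.2, -1.0]
finger_gap: 23.6
```

carry_out([
  [[0,0,-0.001,0,1],[0,0,-0.001,0,1]],
])

```text
t: 13.3
tcp_pos: [580.0, 114.6, 120.1]
ee_rot: [[0.983, 0.0, 0.186], [-0.186, 0.0, 0.983], [0.0, -1.0, 0.0]]
wrist_force: [0.8, -0.1, 0.2]
finger_gap: 23.7
```

carry_out([
  [[0,0,-0.001,0,1],[0,0,-0.002,0,1],[0,0,-0.002,0,1]],
])

```text
t: 13.6
tcp_pos: [580.1, 114.6, 118.5]
ee_rot: [[0.983, 0.001, 0.186], [-0.186, 0.0, 0.983], [0.001, -1.0, 0.0]]
wrist_force: [0.5, 0.4, 3.1]
finger_gap: 23.3
```

carry_out([
  [[0,0,-0.001,0,1],[0,0,-0.002,0,1],[0,0,-0.002,0,1]],
])

```text
t: 13.9
tcp_pos: [580.1, 114.6, 116.6]
ee_rot: [[0.983, 0.001, 0.186], [-0.186, 0.0, 0.983], [0.001, -1.0, 0.0]]
wrist_force: [-0.1, 0.2, 6.9]
finger_gap: 23.9
```

```bash
python3 - <<'E'
from h import *
s=ctrl.observe(); print(s["t"],s["tcp_pos"],s["wrist_force"],s["wrist_torque"],s["finger_gap"])
d=ctrl.get_image("side"); crop(d,(225,115,285,185),8,"pics/si16.png")
d=ctrl.get_image("wrist"); P=world(d); print(P[264,234:280:4,2].round(1))
E
```

```text
13.9 [580.07870223 114.59074453 116.64846984] [-0.12953789  0.22827802  6.88692793] [-0.01984967  0.1780372  -0.01385519] 23.93653170637374
[143.3 145.3 144.3 144.2 129.2 128.8 129.3 128.9 143.6 144.1 143.4 141.4]
```

View pics/si16.png

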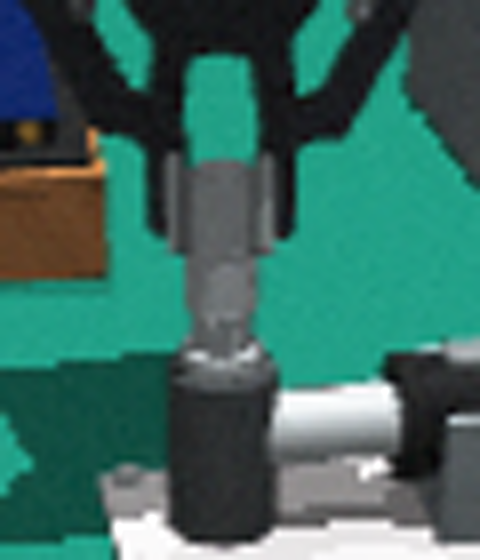

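carry_out([
  [[0,0,0.0015,0,1],[0,0,0.003,0,1],[0,0,0.0045,0,1],[0,0,0.0055,0,1],[0,0,0.0055,0,1]],
])

```text
t: 14.5
tcp_pos: [579.8, 114.5, 121.6]
ee_rot: [[0.983, 0.0, 0.186], [-0.186, 0.0, 0.983], [0.0, -1.0, 0.0]]
wrist_force: [2.5, 0.4, -1.3]
finger_gap: 23.5
```

carry_out([
  [[0,0,0.0005,0,1],[0,0,0.001,0,1],[0,0,0.001,0,1],[0,0,0.001,0,1]],
])

```text
t: 14.9
tcp_pos: [579.8, 114.6, 122.7]
ee_rot: [[0.983, 0.0, 0.186], [-0.186, -0.0, 0.983], [0.0, -1.0, -0.0]]
wrist_force: [2.9, 0.8, -2.3]
finger_gap: 23.7
```

```bash
python3 - <<'E'
from h import *
s=ctrl.observe(); print(s["t"],s["tcp_pos"],s["wrist_force"],s["wrist_torque"],s["finger_gap"])
d=ctrl.get_image("side"); crop(d,(225,115,285,185),8,"pics/si17.png")
d=ctrl.get_image("wrist"); P=world(d); print(P[264,234:280:4,2].round(1))
E
```

```text
14.9 [579.83503917 114.56583445 122.71962614] [ 2.94758126  0.82268503 -2.29523597] [-0.03224738 -0.4734941   0.03539471] 23.664000595063108
[149.5 150.5 151.6 148.9 135.8 134.  133.8 134.2 149.3 150.4 150.5 147.6]
```

View pics/si17.png

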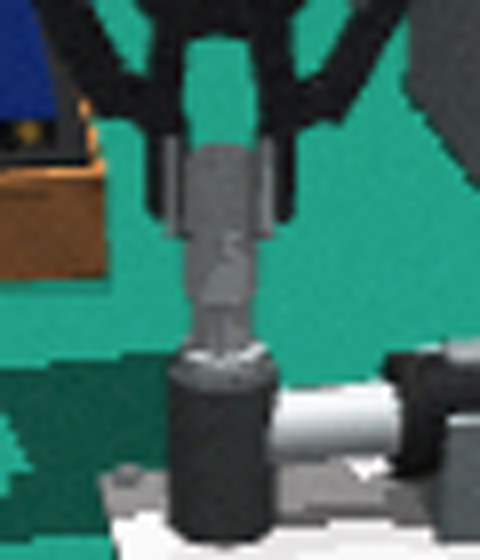

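carry_out([
  [[0.0004,0,0.0005,0,1],[0.0004,0,0.001,0,1],[0.0004,0,0.001,0,1]],
])

```text
t: 15.3
tcp_pos: [579.9, 114.5, 123.7]
ee_rot: [[0.983, -0.0, 0.186], [-0.186, -0.0, 0.983], [-0.0, -1.0, -0.0]]
wrist_force: [1.7, -0.3, -2.4]
finger_gap: 23.5
```

carry_out([
  [[0,0,0.0005,0,1],[0,0,0.0005,0,1]],
])

```text
t: 15.5
tcp_pos: [579.9, 114.5, 124.2]
ee_rot: [[0.983, -0.001, 0.186], [-0.186, -0.0, 0.983], [-0.0, -1.0, -0.0]]
wrist_force: [1.3, -0.2, -3.9]
finger_gap: 23.9
```

carry_out([
  [[0.0003,0,0.0005,0,1],[0.0003,0,0.0005,0,1]],
])

```text
t: 15.7
tcp_pos: [580.1, 114.5, 124.6]
ee_rot: [[0.983, -0.001, 0.186], [-0.186, -0.0, 0.983], [-0.001, -1.0, -0.0]]
wrist_force: [0.4, 1.4, -4.2]
finger_gap: 23.5
```

```bash
python3 - <<'E'
from h import *
for i in range(5):
    s=ctrl.observe(); print(s["t"],s["tcp_pos"].round(2),s["wrist_force"].round(2),s["wrist_torque"].round(2))
    d=ctrl.get_image("side" if i%2 else "wrist")
    if i==3: crop(d,(225,115,285,185),8,"pics/si18.png")
    if i==4: crop(d,(190,145,320,305),4,"pics/w18.png"); P=world(d); print(P[264,234:280:4,2].round(1))
E
```

```text
15.7 [580.08 114.5  124.59] [ 0.44  1.38 -4.21] [ 0.04 -0.07  0.03]
15.75 [580.09 114.47 124.6 ] [-0.03 -0.38 -4.96] [ 0.04 -0.09  0.02]
15.8 [580.14 114.51 124.6 ] [-0.16  0.46 -5.13] [ 0.05 -0.09 -0.03]
15.85 [580.16 114.48 124.62] [-0.75 -0.26 -4.36] [ 0.04 -0.01 -0.  ]
15.9 [580.14 114.51 124.62] [ 0.   -0.08 -3.9 ] [ 0.   -0.03 -0.02]
[151.1 152.7 153.4 151.4 136.7 136.1 136.4 135.6 151.9 152.8 152.1 150.1]
```

View pics/si18.png

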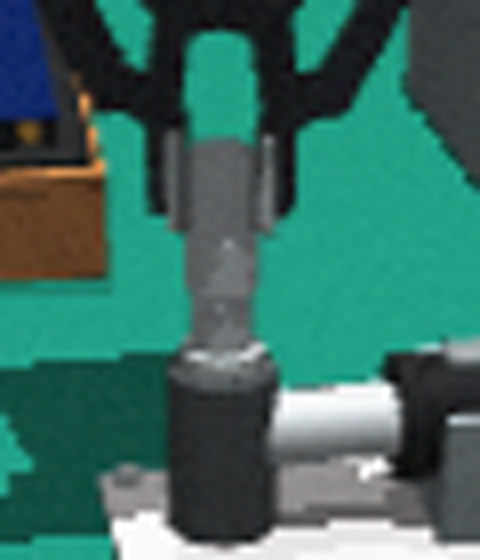

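View pics/w18.png

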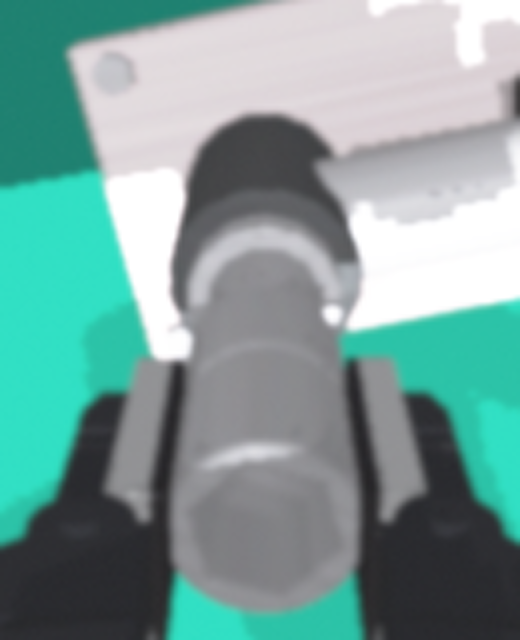

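carry_out([
  [[0,0,0.0004,0,1],[0,0,0.0004,0,1]],
])

```text
t: 16.15
tcp_pos: [580.2, 114.5, 125.1]
ee_rot: [[0.983, -0.001, 0.186], [-0.186, -0.0, 0.983], [-0.001, -1.0, -0.0]]
wrist_force: [0.0, -0.2, -5.3]
finger_gap: 23.6
```

```bash
python3 - <<'E'
from h import *
F=[]
for i in range(6):
    s=ctrl.observe(); F.append([s["tcp_pos"][2],*s["wrist_force"]])
    d=ctrl.get_image("side")
print(s["t"],np.mean(F,0).round(2),np.std(F,0).round(2))
E
```

```text
16.4 [125.07  -0.55   0.23  -4.86] [0.01 0.77 0.38 0.44]
```

carry_out([
  [[0,0,0.0004,0,1],[0,0,0.0004,0,1]],
])

```text
t: 16.65
tcp_pos: [580.3, 114.5, 125.5]
ee_rot: [[0.983, -0.0, 0.186], [-0.186, -0.0, 0.983], [-0.0, -1.0, -0.0]]
wrist_force: [-0.9, -0.2, -5.2]
finger_gap: 23.7
```

```bash
python3 - <<'E'
from h import *
F=[]
for i in range(6):
    s=ctrl.observe(); F.append([s["tcp_pos"][2],*s["wrist_force"]])
    d=ctrl.get_image("side")
print(s["t"],np.mean(F,0).round(2),np.std(F,0).round(2))
crop(d,(225,115,285,185),8,"pics/si19.png")
E
```

```text
16.9 [125.51  -0.72   0.19  -5.63] [0.02 0.11 0.22 0.4 ]
```

carry_out([
  [[-0.0001,0,-0.0015,0,1],[-0.0002,0,-0.003,0,1],[-0.0002,0,-0.0045,0,1],[-0.0002,0,-0.006,0,1],[-0.0002,0,-0.0075,0,1],[-0.0002,0,-0.0075,0,1]],
])

```text
t: 17.55
tcp_pos: [580.5, 114.6, 118.3]
ee_rot: [[0.983, 0.0, 0.186], [-0.186, 0.0, 0.983], [0.0, -1.0, 0.0]]
wrist_force: [-3.7, 0.4, 2.8]
finger_gap: 23.5
```

```bash
cat > m.py <<'E'
from h import *
F=[]
for i in range(8):
    s=ctrl.observe(); F.append([s["tcp_pos"][2],*s["wrist_force"],*s["wrist_torque"]])
    d=ctrl.get_image("side")
print(s["t"],np.mean(F,0).round(2),np.std(F,0).round(2), s["tcp_pos"].round(2))
E
python3 m.py
```

```text
17.9 [ 1.1837e+02 -2.7100e+00 -1.4000e-01  3.4400e+00 -1.0000e-02  5.1000e-01
 -0.0000e+00] [0.04 0.73 0.58 0.68 0.02 0.05 0.05] [580.48 114.6  118.29]
```

carry_out([
  [[0,0,-0.0015,0,1],[0,0,-0.0015,0,1],[0,0,-0.0015,0,1]],
])

```text
t: 18.25
tcp_pos: [580.5, 114.6, 116.8]
ee_rot: [[0.983, 0.0, 0.186], [-0.186, 0.0, 0.983], [0.0, -1.0, 0.0]]
wrist_force: [-2.8, -0.1, 6.9]
finger_gap: 24.0
```

```bash
python3 m.py
```

```text
18.6 [ 1.1685e+02 -3.2900e+00 -1.1000e-01  6.6700e+00 -5.0000e-02  5.7000e-01
 -3.0000e-02] [0.02 0.29 0.51 0.54 0.04 0.03 0.03] [580.52 114.61 116.87]
```

carry_out([
  [[-0.0002,0,0.0015,0,1],[-0.0004,0,0.003,0,1],[-0.0004,0,0.0045,0,1],[-0.0004,0,0.006,0,1],[-0.0002,0,0.007,0,1],[-0.0002,0,0.0076,0,1],[-0.0002,0,0.0076,0,1]],
])

```text
t: 19.35
tcp_pos: [580.0, 114.5, 124.0]
ee_rot: [[0.983, -0.0, 0.186], [-0.186, -0.0, 0.983], [-0.0, -1.0, -0.0]]
wrist_force: [1.5, -0.1, -3.3]
finger_gap: 24.2
```

```bash
python3 m.py
```

```text
19.7 [ 1.2401e+02  8.2000e-01 -4.0000e-02 -4.0500e+00  1.0000e-02 -1.3000e-01
 -0.0000e+00] [0.04 0.52 0.72 0.67 0.02 0.03 0.02] [579.96 114.49 124.06]
```

carry_out([
  [[0,0,0.0002,0,1],[0,0,0.0002,0,1]],
])

```text
t: 19.95
tcp_pos: [580.0, 114.5, 124.3]
ee_rot: [[0.983, -0.0, 0.186], [-0.186, -0.0, 0.983], [-0.0, -1.0, -0.0]]
wrist_force: [0.6, 1.1, -4.5]
finger_gap: 23.5
```

```bash
python3 m.py
```

```text
20.3 [ 1.2433e+02  5.1000e-01  8.0000e-02 -4.1600e+00 -2.0000e-02 -8.0000e-02
 -0.0000e+00] [0.01 0.41 0.81 0.44 0.02 0.03 0.02] [580.   114.54 124.34]
```

carry_out([
  [[0,0,0.0003,0,1],[0,0,0.0003,0,1]],
])

```text
t: 20.55
tcp_pos: [580.0, 114.5, 124.7]
ee_rot: [[0.983, -0.0, 0.186], [-0.186, -0.0, 0.983], [-0.0, -1.0, -0.0]]
wrist_force: [-0.3, 0.2, -5.3]
finger_gap: 23.8
```

```bash
python3 m.py
```

```text
20.9 [ 1.2466e+02 -1.4000e-01 -6.0000e-02 -4.6400e+00 -2.0000e-02 -7.0000e-02
 -1.0000e-02] [0.02 0.29 0.47 0.44 0.03 0.03 0.03] [580.04 114.55 124.65]
```

carry_out([
  [[0,0,-0.0015,0,1],[-0.0001,0,-0.003,0,1],[-0.0002,0,-0.0045,0,1],[-0.0003,0,-0.006,0,1],[-0.0003,0,-0.0065,0,1],[-0.0003,0,-0.0065,0,1]],
])

```text
t: 21.55
tcp_pos: [580.2, 114.6, 118.5]
ee_rot: [[0.983, 0.001, 0.186], [-0.186, 0.0, 0.983], [0.001, -1.0, 0.0]]
wrist_force: [-0.0, 0.1, 3.2]
finger_gap: 23.5
```

```bash
python3 m.py
```

```text
21.9 [ 1.1851e+02  3.3000e-01  2.2000e-01  3.4200e+00 -1.0000e-02 -9.0000e-02
  2.0000e-02] [0.05 0.72 0.47 0.37 0.04 0.09 0.03] [580.11 114.6  118.41]
```

carry_out([
  [[0,0,0.0012,0,1],[0,0,0.0012,0,1],[0,0,0.0012,0,0.7],[0,0,0.0012,0,0.6],[0,0,0.0012,0,0.4],[0,0,0.0012,0,0.3],[0,0,0.0012,0,0.3]],
])

```text
t: 22.65
tcp_pos: [579.5, 114.5, 119.2]
ee_rot: [[0.983, -0.001, 0.186], [-0.186, -0.0, 0.983], [-0.001, -1.0, -0.0]]
wrist_force: [0.4, -1.2, 0.6]
finger_gap: 59.6
```

```bash
python3 m.py; python3 - <<'E'
from h import *
d=ctrl.get_image("wrist"); cv2.imwrite("pics/w20.png",d["frame"][:,:,::-1]); P=world(d); print(P[264,234:280:4,2].round(1), ctrl.observe()["finger_gap"])
E
```

```text
23.0 [ 1.1931e+02  7.0000e-02 -3.6000e-01  2.2000e-01  0.0000e+00  0.0000e+00
  1.0000e-02] [0.07 0.63 0.44 0.46 0.03 0.03 0.03] [579.78 114.57 119.39]
[145.9 148.3 148.5 147.7 132.3 132.9 131.5 132.2 147.5 147.6 148.1 144.7] 59.95954916399853
```

View pics/w20.png

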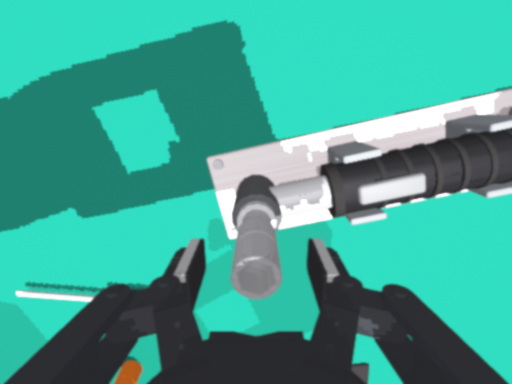

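carry_out([
  [[0,0,0.01,0,0],[0,0,0.03,0,0],[0,0,0.06,0,0],[0,0,0.09,0,0],[0,0,0.12,0,0],[-0.03,-0.01,0.12,0,0],[-0.06,-0.02,0.12,0,0],[-0.06,-0.02,0.12,0,0]],
])

```text
t: 23.9
tcp_pos: [516.6, 93.6, 240.1]
ee_rot: [[0.982, -0.002, 0.186], [-0.186, -0.0, 0.982], [-0.001, -1.0, -0.001]]
wrist_force: [0.3, 0.4, -0.1]
finger_gap: 85.5
```

```bash
python3 - <<'E'
from h import *
s=ctrl.observe(); print(s["t"],s["tcp_pos"],s["wrist_force"])
d=ctrl.get_image("scene"); cv2.imwrite("pics/sc21.png",d["frame"][:,:,::-1])
d=ctrl.get_image("side"); crop(d,(205,95,305,195),6,"pics/si21.png")
d=ctrl.get_image("wrist"); P=world(d); cv2.imwrite("pics/w21.png",d["frame"][:,:,::-1])
near=np.hypot(P[...,0]-580,P[...,1]-114)<22
m=near&(P[...,2]>142)&(P[...,2]<156); T=P[m]; print(len(T),np.median(T,0),((np.percentile(T,2,axis=0)+np.percentile(T,98,axis=0))/2).round(1))
m=near&(P[...,2]>84)&(P[...,2]<97);T=P[m]; print("below foot",len(T))
E
```

```text
23.9 [516.56113134  93.62677363 240.08937639] [ 0.27680264  0.36963075 -0.12685549]
415 [580.16096485 113.60644694 147.69511274] [579.9 113.1 145.7]
below foot 6
```

View pics/si21.png

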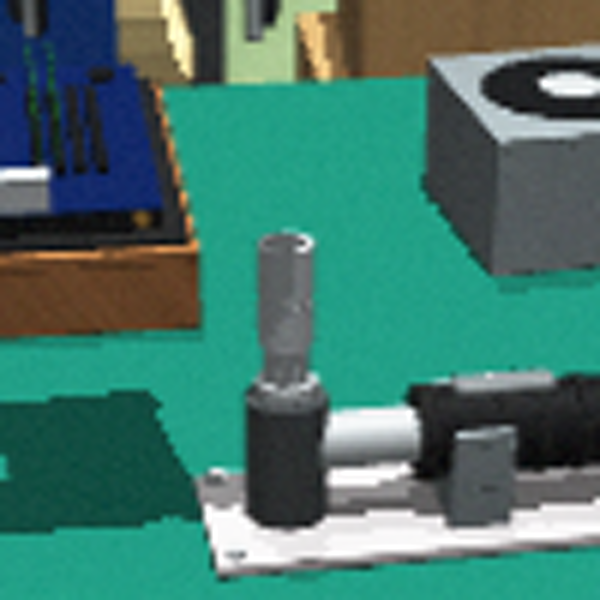

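View pics/sc21.png

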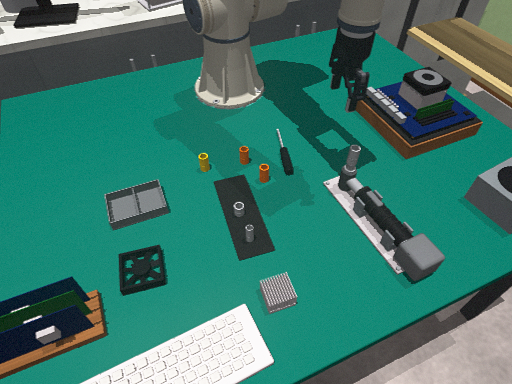

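View pics/w21.png

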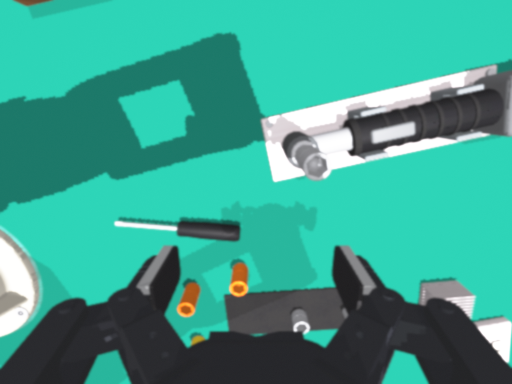

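```bash
python3 -c "
from plant import ctrl
print(ctrl.finish_job())"
```

```text
the job is handed in; nothing more can be done
None
```

The deep socket is on the drive, fully home and let go, and the job is handed in at about 24 s. The one check with a slim margin was the pull test; no verdict was reported.

- **Fitting:** I gripped the socket at 60 N and turned it under about 5 N. It dropped over the square after roughly 50°. I raised the grip to 90 N and pushed. The balls clicked at about 8 N, so the spindle sank about 4 mm on the way on. Pressing it once home gave a clean 2 N/mm at up to about 7.5 N, which fits a socket bottomed on the drive.
- **Pull test:** I pulled up twice, with up to about 4.9 N of net pull, and the balls held both times. From the force readings the spindle rose about 1.6–2.4 mm.
    - **Play:** the socket has about 2 mm of axial play before the balls take the load. At a rise of 1.7–1.9 mm its centre was therefore about 11.1 mm above the drive's top, against the 11.5 mm limit.
    - **Over the limit:** at the hardest pull in the first try the estimate was about 11.6 mm. I took the socket back home and repeated the pull more gently.
- **Last checks:** the socket stands upright. Its top is at 147.7 mm, against about 148.5 mm expected when home. The gripper is open and clear, with no force on the wrist. In the scene picture the bystanders, including the orange and yellow look-alikes, look unmoved; I did not re-measure them.
- **Camera disagreement:** the cameras differed by 1–2 mm on where the drive's axis is. I centred on the side forces instead, at about (580.1, 114.6) mm.

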